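Build up the guide-roller spacer stack on its spindle

ROBOT

A 6-joint arm with a two-finger parallel gripper is mounted at the origin on the work surface. World frame = base frame: x ahead of the robot, y to its left, z up, the work surface at z = 0. Lengths are in m, angles in rad, forces in N, time in s.
With the tool pointing down it reaches from about 0.35 to 0.725 m from the base axis. Payload 4.3 kg.
Tool frame: the origin (TCP) lies midway between the tips of the shut fingers; the grasp point (between the pads) lies 19 mm behind it; z points along the fingers, y is the line along which they close (so a half turn about z gives the same grasp; the last joint's range is limited). The gripper opens to 85 mm and grips with 20 to 120 N. Pads are 22 mm wide; open, the fingers measure 114 mm over their backs; the gripper's body (76 mm by 85 mm) begins 54 mm behind the grasp point. The pads swing forward as they close: fully open they stand 13 mm farther back than shut.
Start: joints at [1.067, 0.377, 0.081, 1.274, 0, 1.46], TCP at [0.221, 0.531, 0.231] pointing down, gripper open.
Joint ranges: [-2.72, 2.72], [-0.84, 1.66], [-1.02, 1.22], [-1.77, 2.12], [-1.37, 1.28], [-3.14, 3.14]. Speed limits (rad/s): [2.57, 2.57, 3.14, 3.14, 3.14, 3.14].

INTERFACE

Orientations are given as a unit quaternion [x, y, z, w].
In Python, from cell import bot gives the robot as it stands. The module is installed in compiled form; this text tells all that it offers.
- The arm moves only by the tool apply_moves, never from a script. Its argument "steps" is a list of rows, each an object of numbers: "dx", "dy", "dz": the shift along the tool's x, y, z as a fraction of full scale; "spin": the turn about the tool's z as a fraction of full scale. A call has 1 to 8 rows; each row shifts and turns the commanded pose from where the row before left it, along the tool's axes as they then stand; what a row does not reach is not made up. Full scale, the value 1, is 30 mm for a shift and 5 degrees for a turn. A row lasts 1/12 s, in which the tool goes at most 41.7 mm and 7.16 degrees, less where a joint would pass 70% of its speed; a pose out of reach is approached as far as the arm can. A call with a number of a shift or a turn outside -1 to 1 is refused whole. A call with a gripper value outside its range is refused whole. "jaw" is the closure, from -1 (fully open) to 1 (shut), set as the call begins (left out, the last holds). The fingers move at their own pace and stop on an object; the grip force is fixed at half the most. Time passes only in rows, so rows that do not move let the fingers close. It gives the time, the measured TCP pose, the force, the opening and the grip force at its end, in the units of the state.
- bot.get_obs(): the state, without advancing time (a new reading comes with each control period).
- bot.capture(name): name is "side" or "top" or "wrist"; returns a dict with "pixels" (384x512x3 uint8, blue, green, red), "z_map" (384x512 float32, m along the optical axis (not along the pixel's ray), 0 where there is no reading), "mtx" (3x3 intrinsics, pixels), "world_from_camera" (4x4, takes a point from camera to world coordinates); the wrist camera has in their place "hand_eye" (4x4, takes a point from camera to tool coordinates, whose origin is the TCP and whose axes are the flange's). Camera axes: x right, y up, looking along -z (the intrinsics and any distortion apply to the point x, -y, -z); pixel columns grow to the right and rows downward; lengths in m; the calibration is good to about 2 mm. A picture is of the moment at which its call begins: read the wrist's pose just before it.
- bot.hand_in(): hands the job in; it is judged then, once.
The state is a dict: "t": time; "joint_pos": joint angles; "joint_vel": joint speeds; "effort": joint torques, N m; "eef_pos": TCP position; "eef_rot": TCP orientation; "contact_force": force on the tool from outside, world axes, zero at the start; "moment": the same for the moment, N m; "gripper_width": finger opening in m; "grip_force": force on a finger pad.
Only numpy, scipy, OpenCV 4.12 (cv2) and the standard library are available. Lean on these libraries where they do the work, as an engineer would, in place of code of your own. Each camera call takes 0.05 s, during which the arm holds its last target. There are 200 camera calls.

TASK

Take the three steel spacers off the sloped rack and thread them onto the upright spindle of the stand: the widest first at the bottom, then the middle one, then the narrowest on top, each lying flat on what is below it, and let go of the stack. The spindle is clamped at some point along the slot in the stand's plate, so find it by sight or by feel; leave the small jar beside it standing where it is.

Things in the scene. Friction and masses are not known exactly. Their poses are not given: they have to be found in the camera images.
- spacer_large: a plain steel spacer ring, 64 mm outside diameter, 17 mm bore, 16 mm thick, about 0.3 kg. Origin: centre of the underside (the face lying on the slope); z is its axis, pointing out of the slope while it is on the rack. At the start it lies flat on the slope over one of the rack's three pegs, which one varies, with its bore resting against the peg
- spacer_medium: a plain steel spacer ring, 50 mm outside diameter, 17 mm bore, 16 mm thick, about 0.18 kg. Origin: centre of the underside (the face lying on the slope); z is its axis, pointing out of the slope while it is on the rack. At the start it lies flat on the slope over one of the rack's three pegs, which one varies, with its bore resting against the peg
- spacer_small: a plain steel spacer ring, 36 mm outside diameter, 17 mm bore, 16 mm thick, about 0.08 kg. Origin: centre of the underside (the face lying on the slope); z is its axis, pointing out of the slope while it is on the rack. At the start it lies flat on the slope over one of the rack's three pegs, which one varies, with its bore resting against the peg
- rack: fixed rack, 330 mm wide (y). Its top, 150 mm long, slopes 30 degrees, low edge at its -x (roughly towards the robot). Origin: centre of the underside on the bench, z up (the body is level). At the origin the slope is 62 mm high; there, at y = -95, 0, +95 mm, three pegs stand square to it, 10 mm thick, 12 mm long: lift a spacer square to the slope to free it. Nothing else rises over 2 mm
- stand: fixed low stand: a grey plate 150 mm (its x) by 90 mm (its y), flat top 20 mm above the bench, with a dark slot 70 mm long along its x, and an upright spindle in the slot (see slot_mid). Origin: centre of its underside; z up
- slot_mid (a point): middle of the slot, on the plate's top face; axes as the stand's: x along the slot, z up. The rigid, fixed steel spindle, 14 mm thick, its top 60 mm above the plate with a 1.5 mm chamfer, stands on the slot's centre line (y = 0) anywhere from x = -18 to +18 mm of this point; its place changes every time and is not in the readings
- jar: a small clear jar with a white lid, 44 mm in diameter, 50 mm high, 0.12 kg, loose on the bench between the stand and the rack, on the robot's side; origin: centre of its underside
Mind the look-alikes: they are no part of the job. Of the things shaped like the stand, the grey one is meant. Leave any green look-alike of the spacer_medium alone.

How it is judged:
On the way, in this order (a step that is already met when the one before it is completed fails the run):
1. the large spacer is threaded on the spindle and lies on the plate (z of spacer_large in the frame of slot_mid between -0.003 and 0.003 m and angle between spacer_large's own z axis and vertical below 0.08 rad and linear speed of spacer_large below 0.02 m/s and horizontal distance between spacer_large and slot_mid below 0.0205 m and y of spacer_large in the frame of slot_mid between -0.004 and 0.004 m), for 0.2 s.
2. the medium spacer is threaded and lies on the large one (all of step 1 and z of spacer_medium in the frame of slot_mid between 0.013 and 0.019 m and angle between spacer_medium's own z axis and vertical below 0.08 rad and linear speed of spacer_medium below 0.02 m/s and horizontal distance between spacer_medium and spacer_large below 0.006 m), for 0.2 s.
3. the small spacer is threaded and lies on the medium one (all of step 2 and z of spacer_small in the frame of slot_mid between 0.029 and 0.035 m and angle between spacer_small's own z axis and vertical below 0.08 rad and linear speed of spacer_small below 0.02 m/s and horizontal distance between spacer_small and spacer_large below 0.006 m), for 0.2 s.
At the end, for the whole second after the job is handed in: spacers stacked on the spindle: undersides 0, 16 and 32 mm above the plate for large, medium, small (each within 3 mm); large within 4 mm of the slot line and 20.5 mm of its middle, the others within 6 mm of the large one sideways; upright within 0.08 rad, at rest, not touched by the fingers (all of step 3 and contact force between the fingers and spacer_large below 0.2 N and contact force between the fingers and spacer_medium below 0.2 N and contact force between the fingers and spacer_small below 0.2 N).
It fails at once if the jar is shifted by more than 20 mm or tipped over (distance of jar from where it was at the start of the episode above 0.02 m or angle between jar's own z axis and vertical above 0.5 rad).
It also fails if it takes over 72 s, if anything falls off the work surface, if the arm or the gripper's body presses on something with over 40 N, if the wrist force passes 120 N, or if a joint passes its speed limit or range.

## Working session

There is one attempt and no reset: what is moved stays moved. The work goes in short steps, Python scripts to look and compute and a tool call to move; the robot and the scene stay as the last step left them, time stands still between calls to the robot, and variables do not carry over. Pictures are saved under pics/ and viewed, at most 10 in all, crops included, and the job is handed in when it is done.

Besides the shell and the picture viewer there is one more tool, called after "Call:" as name(argument=value, ...), one argument or row to a line, values as JSON. apply_moves: Moves the arm, as the interface text tells. Shift numbers are shares of 30 mm and turn numbers shares of 5 degrees, none past 1 either way. Its arguments: {"type":"object","properties":{"steps":{"type":"array","items":{"type":"object","properties":{"dx":{"type":"number","minimum":-1,"maximum":1},"dy":{"type":"number","minimum":-1,"maximum":1},"dz":{"type":"number","minimum":-1,"maximum":1},"spin":{"type":"number","minimum":-1,"maximum":1}}}},"jaw":{"type":"number"}},"required":["steps"]}

```bash
ls; mkdir -p pics
python3 - <<'E'
from cell import bot
import cv2,numpy as np
o=bot.get_obs(); print({k:np.round(v,3).tolist() for k,v in o.items()})
ims=[]
for n in("top","side"):
    c=bot.capture(n); np.savez(n+".npz",**c); ims.append(c["pixels"]); print(n,c["mtx"].round(1).tolist(),c["world_from_camera"].round(3).tolist(),c.keys())
cv2.imwrite("pics/a.png",ims[0]);cv2.imwrite("pics/b.png",ims[1])
E
```

```text
pics
{'t': 0.0, 'joint_pos': [1.067, 0.378, 0.08, 1.274, 0.0, 1.461], 'joint_vel': [0.001, 0.001, -0.001, -0.002, 0.001, 0.002], 'effort': [0.001, -46.36, 26.988, 0.021, 0.0, 0.0], 'eef_pos': [0.22, 0.53, 0.23], 'eef_rot': [0.196, 0.981, -0.001, -0.0], 'contact_force': [1.377, 0.171, 0.061], 'moment': [0.04, -0.013, 0.006], 'grip_force': 0.0, 'gripper_width': 0.085}
top [[425.2, 0.0, 252.9], [0.0, 425.2, 186.3], [0.0, 0.0, 1.0]] [[0.021, 0.998, -0.06, 0.473], [-1.0, 0.021, 0.011, -0.038], [0.012, 0.06, 0.998, 0.982], [0.0, 0.0, 0.0, 1.0]] dict_keys(['pixels', 'z_map', 'mtx', 'world_from_camera'])
side [[486.7, 0.0, 244.9], [0.0, 486.7, 190.3], [0.0, 0.0, 1.0]] [[0.906, 0.2, -0.373, 0.049], [-0.423, 0.461, -0.78, -1.077], [0.016, 0.865, 0.502, 0.751], [0.0, 0.0, 0.0, 1.0]] dict_keys(['pixels', 'z_map', 'mtx', 'world_from_camera'])
```

View pics/a.png

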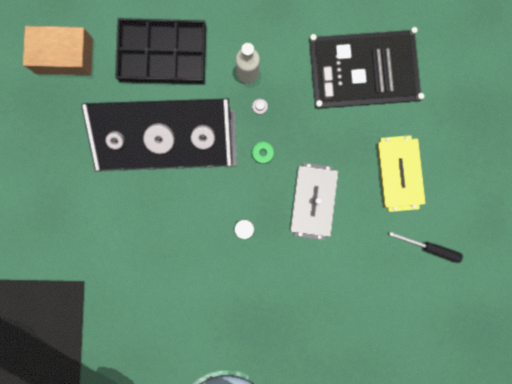

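View pics/b.png

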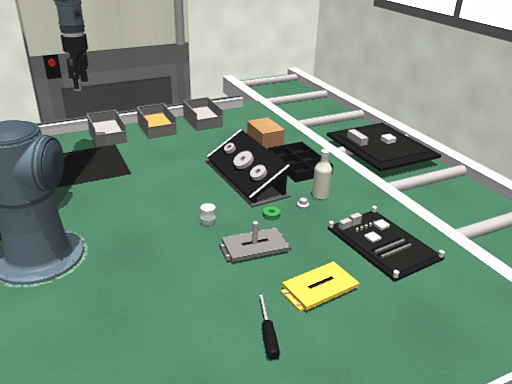

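The top view shows the rack's rings: small at (115,140), large at (158,139), medium at (203,137). The ring at (263,152) is the green decoy. The grey stand is at (315,200) with its spindle near (318,200), the yellow look-alike plate (no spindle) is at (401,173), and the jar lid is at (244,229). The grey stand and the steel rings on the rack fit the description. I'll measure them and check with one enlarged crop.

```bash
cat > h.py <<'E'
import numpy as np,cv2
from scipy.spatial.transform import Rotation as R
def world(c,T=None):
    T=c["world_from_camera"] if T is None else T
    z=c["z_map"];K=c["mtx"];v,u=np.mgrid[:z.shape[0],:z.shape[1]]
    P=np.stack([(u-K[0,2])/K[0,0]*z,-(v-K[1,2])/K[1,1]*z,-z],-1)
    W=P@T[:3,:3].T+T[:3,3]; W[z<=0]=np.nan; return W
def tool(o):
    T=np.eye(4);T[:3,:3]=R.from_quat(o["eef_rot"]).as_matrix();T[:3,3]=o["eef_pos"];return T
E
python3 - <<'E'
from h import *
for n in("top",):
    c=dict(np.load(n+".npz"));W=world(c)
    for nm,(u,v) in dict(bench=(280,260),plateL=(300,215),plateR=(328,180),spin=(318,200),jar=(244,229),sm=(115,134),lg=(158,129),md=(203,129),slopelo=(135,160),slopehi=(135,110),green=(263,146)).items(): print(nm,(u,v),W[v,u].round(4))
    im=c["pixels"].astype(int);g=im.sum(2)
    # plate
    m=((W[...,2]>.012)&(W[...,2]<.028)&(W[...,0]>.3)).astype(np.uint8); 
    n_,lab,st,ce=cv2.connectedComponentsWithStats(m)
    for i in range(1,n_):
        if st[i,4]>150:
            P=W[lab==i][:,:2].astype(np.float32); print("z20 comp",ce[i].round(),st[i,4],cv2.minAreaRect(P),np.nanmedian(W[lab==i][:,2]))
    # spindle tall points near plate
    q=(np.hypot(W[...,0]-W[200,318,0],W[...,1]-W[200,318,1])<.05)&(W[...,2]>.07); print("spindle",q.sum(),np.nanmean(W[q],0))
    # jar
    q=(np.hypot(W[...,0]-W[229,244,0],W[...,1]-W[229,244,1])<.04)&(W[...,2]>.04); print("jar",q.sum(),np.nanmean(W[q],0))
    # bright rings on rack
    sub=(g>330).astype(np.uint8);sub[:100]=0;sub[175:]=0;sub[:,:95]=0;sub[:,225:]=0
    n_,lab,st,ce=cv2.connectedComponentsWithStats(sub)
    for i in range(1,n_):
        if st[i,4]>40:
            P=W[lab==i];print("ring",ce[i].round(1),st[i,4],np.nanmean(P,0).round(4),np.nanmin(P,0).round(3),np.nanmax(P,0).round(3))
    cv2.imwrite("pics/c.png",cv2.resize(c["pixels"][80:250,75:435],None,fx=2.2,fy=2.2,interpolation=cv2.INTER_CUBIC))
E
```

```text
bench (280, 260) [ 0.3639 -0.1142 -0.0015]
plateL (300, 215) [ 0.4681 -0.1564  0.0181]
plateR (328, 180) [ 0.5488 -0.2188  0.0201]
spin (318, 200) [ 0.5011 -0.187   0.078 ]
jar (244, 229) [ 0.4351 -0.0304  0.0472]
sm (115, 134) [0.6331 0.2495 0.0778]
lg (158, 129) [0.6449 0.157  0.0834]
md (203, 129) [0.6472 0.0613 0.083 ]
slopelo (135, 160) [0.5832 0.2164 0.0344]
slopehi (135, 110) [0.6828 0.2051 0.0914]
green (263, 146) [ 0.6242 -0.0696  0.0145]
z20 comp [141.  28.] 259 ((0.8757330775260925, 0.20539307594299316), (0.06071341037750244, 0.1253247857093811), 1.157328486442566) 0.020633613224707692
z20 comp [73. 64.] 221 ((0.7978605031967163, 0.37887272238731384), (0.07304968684911728, 0.1542646735906601), 34.470638275146484) 0.020074368732427406
z20 comp [365.  69.] 3127 ((0.8086066246032715, -0.29872485995292664), (0.15501601994037628, 0.23732569813728333), 6.5028839111328125) 0.013861008413332598
z20 comp [141.  56.] 263 ((0.8096871376037598, 0.20413008332252502), (0.1261506825685501, 0.06375392526388168), 89.00117492675781) 0.02142768004479567
z20 comp [161.  81.] 191 ((0.769453585
[... 714 characters left out ...]
19035960117119166
z20 comp [437. 250.] 501 ((0.4039950370788574, -0.4417070746421814), (0.1698555052280426, 0.0252377949655056), 71.70785522460938) 0.02138327258361472
spindle 35 [ 0.49982094 -0.18643618  0.07822063]
jar 261 [ 0.43450768 -0.02933993  0.04907367]
ring [112.6 100.2] 55 [ 0.7264  0.2832 -0.0008] [ 0.723  0.226 -0.004] [0.728 0.324 0.003]
ring [158.2 138.3] 718 [0.6265 0.158  0.0731] [0.597 0.127 0.04 ] [0.659 0.194 0.09 ]
ring [202.5 136.8] 436 [0.6321 0.0631 0.0726] [0.609 0.039 0.046] [0.659 0.09  0.086]
ring [114.1 139.9] 233 [0.6212 0.2529 0.0714] [0.604 0.236 0.047] [0.641 0.274 0.084]
ring [162.9 170.8] 767 [0.5633 0.1596 0.002 ] [ 0.553  0.019 -0.006] [0.606 0.317 0.049]
```

View pics/c.png

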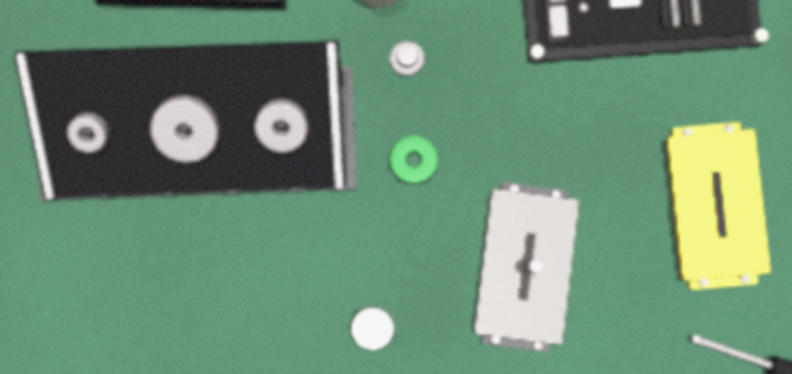

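The crop confirms it: the grey stand with the slot and spindle, steel rings on the black rack, and the green and yellow look-alikes set apart. The measured heights match too: ring tops 73–74 mm, spindle 78–80 mm, plate 19–20 mm. Next I go above the large ring.

Call:
apply_moves(
  steps=[
    {"spin": -1},
    {"spin": -1},
    {"spin": -1},
    {"spin": -1},
    {"spin": -1},
    {"spin": -0.18},
  ],
  jaw=-1,
)

```text
validation failed for argument at $.st...
```

Call:
apply_moves(
  steps=[
    {"dx": -0.92,"dy": -0.94},
    {"dx": -0.92,"dy": -0.94},
    {"dx": -0.92,"dy": -0.94},
    {"dx": -0.92,"dy": -0.94},
    {"dx": -0.92,"dy": -0.94},
    {"dx": -0.92,"dy": -0.94},
    {"dx": -0.92,"dy": -0.94},
  ],
)

```text
validation failed for argument at $.st...
```

Call:
apply_moves(
  steps=[
    {"dx": -0.92,"dy": -0.94},
    {"dx": -0.92,"dy": -0.94},
    {"dx": -0.92,"dy": -0.94},
    {"dx": -0.92,"dy": -0.94},
    {"dx": -0.92,"dy": -0.94},
    {"dx": -0.92,"dy": -0.94},
    {"dx": -0.92,"dy": -0.94},
    {},
  ],
)

```text
validation failed for argument at $.st...
```

```bash
cat >> h.py <<'E'
def look(bot,name):
    o=bot.get_obs();T=tool(o);c=bot.capture("wrist");cv2.imwrite(f"pics/{name}.png",c["pixels"]);np.savez(name+".npz",T=T,**c)
    return o,T,c,world(c,T@c["hand_eye"])
def go(T,p):
    d=T[:3,:3].T@(np.array(p)-T[:3,3]);print("move tool axes, units of 30mm:",(d/.03).round(2))
E
python3 - <<'E'
from h import *
from cell import bot
o,T,c,W=look(bot,"w1")
print(o["t"],o["eef_pos"],o["joint_pos"],T[:3,:3].round(3).tolist(),c["hand_eye"].round(4).tolist())
E
```

```text
0.1 [0.22035917 0.53047008 0.23046168] [ 1.06667688e+00  3.77991778e-01  7.97811395e-02  1.27440375e+00
 -3.23273317e-05  1.46049214e+00] [[-0.923, 0.384, -0.001], [0.384, 0.923, -0.002], [0.0, -0.002, -1.0]] [[-0.0003, 0.966, 0.2584, 0.0649], [1.0, 0.0004, -0.0005, -0.0007], [-0.0006, 0.2584, -0.966, -0.142], [0.0, 0.0, 0.0, 1.0]]
```

View pics/w1.png

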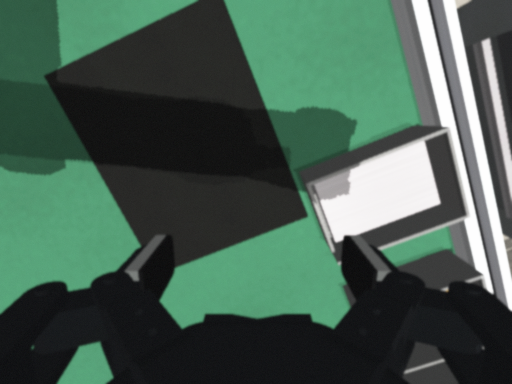

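The arm hasn't moved, because the rows were refused. This picture shows only the bench, with the fingers at (150,260) and (365,260). I'll retry with all four numbers in each row.

Call:
apply_moves(
  steps=[
    {"dx": 0,"dy": 0,"dz": 0,"spin": -1},
    {"dx": 0,"dy": 0,"dz": 0,"spin": -1},
    {"dx": 0,"dy": 0,"dz": 0,"spin": -1},
    {"dx": 0,"dy": 0,"dz": 0,"spin": -1},
    {"dx": 0,"dy": 0,"dz": 0,"spin": -1},
    {"dx": 0,"dy": 0,"dz": 0,"spin": -0.18},
  ],
  jaw=-1,
)

```text
t: 0.65
eef_pos: [0.2205, 0.5308, 0.2309]
eef_rot: [-0.03, 1.0, -0.0, -0.0]
contact_force: [0.5, -0.6, -0.3]
gripper_width: 0.0857
grip_force: 0.0
```

Call:
apply_moves(
  steps=[
    {"dx": -0.92,"dy": -0.94,"dz": 0,"spin": 0},
    {"dx": -0.92,"dy": -0.94,"dz": 0,"spin": 0},
    {"dx": -0.92,"dy": -0.94,"dz": 0,"spin": 0},
    {"dx": -0.92,"dy": -0.94,"dz": 0,"spin": 0},
    {"dx": -0.92,"dy": -0.94,"dz": 0,"spin": 0},
    {"dx": -0.92,"dy": -0.94,"dz": 0,"spin": 0},
    {"dx": -0.92,"dy": -0.94,"dz": 0,"spin": 0},
  ],
)

```text
t: 1.23
eef_pos: [0.426, 0.3437, 0.2312]
eef_rot: [-0.028, 1.0, 0.0, -0.0]
contact_force: [0.5, -0.2, -0.5]
gripper_width: 0.0852
grip_force: 0.0
```

Call:
apply_moves(
  steps=[
    {"dx": -0.92,"dy": -0.94,"dz": 0,"spin": 0},
    {"dx": -0.92,"dy": -0.94,"dz": 0,"spin": 0},
    {"dx": -0.92,"dy": -0.94,"dz": 0,"spin": 0},
    {"dx": -0.92,"dy": -0.94,"dz": 0,"spin": 0},
    {"dx": -0.92,"dy": -0.94,"dz": 0,"spin": 0},
    {"dx": -0.92,"dy": -0.94,"dz": 0,"spin": 0},
    {"dx": -0.92,"dy": -0.94,"dz": 0,"spin": 0},
    {"dx": 0,"dy": 0,"dz": 0,"spin": 0},
  ],
)

```text
t: 1.9
eef_pos: [0.6338, 0.1536, 0.2296]
eef_rot: [-0.025, 1.0, -0.001, 0.001]
contact_force: [0.4, 0.7, -0.3]
gripper_width: 0.0856
grip_force: 0.0
```

Run:
```python
from h import *
from cell import bot
o,T,c,W=look(bot,"w2")
print(o["t"],o["eef_pos"],T[:3,:3].round(3).tolist())
go(T,[.6305,.158,.231])
```

```text
1.9 [0.6337748  0.15360185 0.22955039] [[-0.999, -0.05, 0.001], [-0.05, 0.999, -0.003], [-0.001, -0.003, -1.0]]
move tool axes, units of 30mm: [ 0.1   0.15 -0.05]
```

View pics/w2.png

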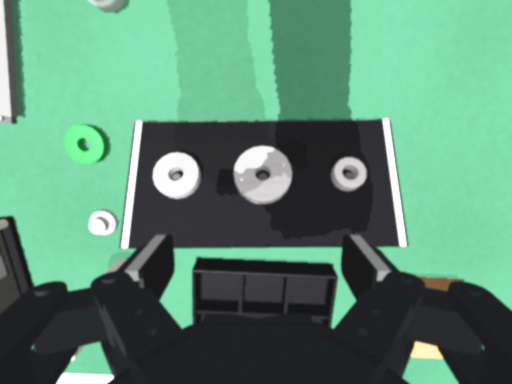

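The wrist view shows the medium ring at (176,175), the large at (263,174) and the small at (349,174), all over the rack. I'll fit the top faces.

```bash
cat >> h.py <<'E'
def rackfit(c,W,pts):
    u,v=pts[0]; sel=np.zeros(W.shape[:2],bool);sel[130:240,145:385]=1
    q=W[sel&(c["pixels"].sum(2)<120)];q=q[np.isfinite(q[:,0])]
    for _ in range(6):
        A=np.c_[q[:,:2],np.ones(len(q))];s=np.linalg.lstsq(A,q[:,2],rcond=None)[0];r=q[:,2]-A@s;q=q[np.abs(r)<max(.002,2*r.std())] 
    n=np.array([-s[0],-s[1],1]);n/=np.linalg.norm(n);k=s[2]*n[2]
    print("slope deg",np.degrees(np.arccos(n[2])),"yaw",np.degrees(np.arctan2(-n[1],-n[0])))
    h=W@n-k; e1=np.cross(n,[1,0,0]);e1/=np.linalg.norm(e1);e2=np.cross(n,e1)
    for u,v in pts:
        m=((h>.011)&(h<.021)).astype(np.uint8);_,lab,st,_=cv2.connectedComponentsWithStats(m)
        b=np.zeros_like(m);b[max(v-45,0):v+45,u-45:u+45]=1
        ids=np.bincount((lab*b).ravel())[1:];i=ids.argmax()+1
        P=W[lab==i];XY=np.c_[P@e1,P@e2].astype(np.float32);(cx,cy),r=cv2.minEnclosingCircle(XY);H=np.median(h[lab==i])
        print((u,v),"n",len(P),"r",round(r,4),"h",round(H,4),"midcentre",(cx*e1+cy*e2+(k+.008)*n).round(4))
E
python3 - <<'E'
from h import *
c=dict(np.load("w2.npz"));T=c["T"];W=world(c,T@c["hand_eye"])
rackfit(c,W,[(176,175),(263,174),(349,174)])
E
```

```text
slope deg 30.022903892193412 yaw 3.3559149495089153
(176, 175) n 1466 r 0.0252 h 0.0158 midcentre [0.6349 0.0632 0.0669]
(263, 174) n 2432 r 0.0318 h 0.0159 midcentre [0.6293 0.1579 0.0669]
(349, 174) n 711 r 0.018 h 0.0157 midcentre [0.6239 0.2524 0.067 ]
```

Call:
apply_moves(
  steps=[
    {"dx": 0.28,"dy": 0.15,"dz": 1,"spin": -0.1},
    {"dx": 0,"dy": 0,"dz": 1,"spin": 0},
    {"dx": 0,"dy": 0,"dz": 1,"spin": 0},
    {"dx": 0,"dy": 0,"dz": 1,"spin": 0},
    {"dx": 0,"dy": 0,"dz": 0.7,"spin": 0},
    {"dx": 0,"dy": 0,"dz": 0.5,"spin": 0},
    {"dx": 0,"dy": 0,"dz": 0,"spin": 0},
  ],
)

```text
t: 2.53
eef_pos: [0.6165, 0.1638, 0.0712]
eef_rot: [-0.034, 0.999, -0.0, -0.004]
contact_force: [-0.5, 0.6, -0.0]
gripper_width: 0.0853
grip_force: 0.0
```

Call:
apply_moves(
  steps=[
    {"dx": 0,"dy": 0,"dz": 0,"spin": 0},
    {"dx": 0,"dy": 0,"dz": 0,"spin": 0},
  ],
)

```text
t: 2.7
eef_pos: [0.6211, 0.1641, 0.0766]
eef_rot: [-0.034, 0.999, 0.0, 0.001]
contact_force: [-0.5, -0.4, 0.2]
gripper_width: 0.0858
grip_force: 0.0
```

Call:
apply_moves(
  steps=[
    {"dx": -0.13,"dy": -0.22,"dz": 0.1,"spin": 0.1},
    {"dx": 0,"dy": 0,"dz": 0.1,"spin": 0},
    {"dx": 0,"dy": 0,"dz": 0.1,"spin": 0},
    {"dx": 0,"dy": 0,"dz": 0,"spin": 0},
    {"dx": 0,"dy": 0,"dz": 0,"spin": 0},
    {"dx": 0,"dy": 0,"dz": 0,"spin": 0},
  ],
)

```text
t: 3.2
eef_pos: [0.625, 0.1571, 0.0664]
eef_rot: [-0.029, 1.0, 0.0, -0.0]
contact_force: [0.5, -0.1, 0.3]
gripper_width: 0.0855
grip_force: 0.0
```

Good. Now down the last 8 mm and close.

Call:
apply_moves(
  steps=[
    {"dx": 0,"dy": 0,"dz": 0.14,"spin": 0},
    {"dx": 0,"dy": 0,"dz": 0.14,"spin": 0},
    {"dx": 0,"dy": 0,"dz": 0,"spin": 0},
    {"dx": 0,"dy": 0,"dz": 0,"spin": 0},
  ],
)

```text
t: 3.53
eef_pos: [0.6245, 0.1571, 0.0573]
eef_rot: [-0.029, 1.0, -0.0, -0.001]
contact_force: [-0.8, -1.0, -0.5]
gripper_width: 0.0856
grip_force: 0.0
```

Call:
apply_moves(
  steps=[
    {"dx": 0,"dy": 0,"dz": 0,"spin": 0},
    {"dx": 0,"dy": 0,"dz": 0,"spin": 0},
    {"dx": 0,"dy": 0,"dz": 0,"spin": 0},
    {"dx": 0,"dy": 0,"dz": 0,"spin": 0},
    {"dx": 0,"dy": 0,"dz": 0,"spin": 0},
    {"dx": 0,"dy": 0,"dz": 0,"spin": 0},
  ],
  jaw=1,
)

```text
t: 4.03
eef_pos: [0.6251, 0.1575, 0.0591]
eef_rot: [-0.029, 1.0, 0.0, 0.0]
contact_force: [-1.9, 0.7, 4.8]
gripper_width: 0.0623
grip_force: 63.9
```

Call:
apply_moves(
  steps=[
    {"dx": 0.1,"dy": 0,"dz": -0.173,"spin": 0},
    {"dx": 0.15,"dy": 0,"dz": -0.26,"spin": 0},
    {"dx": 0.2,"dy": 0,"dz": -0.346,"spin": 0},
    {"dx": 0.2,"dy": 0,"dz": -0.346,"spin": 0},
    {"dx": 0,"dy": 0,"dz": -0.6,"spin": 0},
    {"dx": 0,"dy": 0,"dz": -0.6,"spin": 0},
    {"dx": 0,"dy": 0,"dz": 0,"spin": 0},
    {"dx": 0,"dy": 0,"dz": 0,"spin": 0},
  ],
)

```text
t: 4.7
eef_pos: [0.6061, 0.156, 0.1292]
eef_rot: [-0.029, 1.0, 0.0, 0.001]
contact_force: [0.1, 0.2, -3.8]
gripper_width: 0.0615
grip_force: 66.1
```

Run:
```python
from h import *
from cell import bot
o,T,c,W=look(bot,"w3")
print(o["t"],o["eef_pos"],o["contact_force"])
go(T,[.48,.09,.12])
```

```text
4.7 [0.60609545 0.15603042 0.12923497] [ 0.07784485  0.16128343 -3.77559773]
move tool axes, units of 30mm: [ 4.33 -1.95  0.3 ]
```

View pics/w3.png

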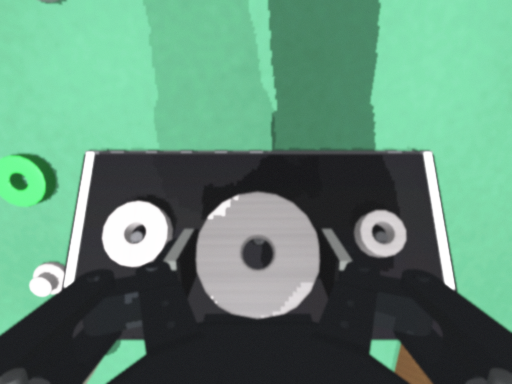

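The large ring is held, its face seen at (258,254) and still tilted 30°. I'll take it to clear bench and press it level.

Call:
apply_moves(
  steps=[
    {"dx": 0.7,"dy": -0.32,"dz": 0,"spin": 0},
    {"dx": 0.8,"dy": -0.36,"dz": 0,"spin": 0},
    {"dx": 0.8,"dy": -0.36,"dz": 0,"spin": 0},
    {"dx": 0.8,"dy": -0.36,"dz": 0,"spin": 0},
    {"dx": 0.8,"dy": -0.36,"dz": 0.5,"spin": 0},
    {"dx": 0.43,"dy": -0.19,"dz": 0.6,"spin": 0},
    {"dx": 0,"dy": 0,"dz": 0.6,"spin": 0},
    {"dx": 0,"dy": 0,"dz": 0.5,"spin": 0},
  ],
)

```text
t: 5.42
eef_pos: [0.476, 0.0894, 0.0594]
eef_rot: [-0.029, 1.0, -0.0, -0.002]
contact_force: [0.5, 0.1, -3.1]
gripper_width: 0.0616
grip_force: 66.3
```

Call:
apply_moves(
  steps=[
    {"dx": 0,"dy": 0,"dz": 0.5,"spin": 0},
    {"dx": 0,"dy": 0,"dz": 0.4,"spin": 0},
    {"dx": 0,"dy": 0,"dz": 0.2,"spin": 0},
    {"dx": 0,"dy": 0,"dz": 0,"spin": 0},
    {"dx": 0,"dy": 0,"dz": 0,"spin": 0},
    {"dx": 0,"dy": 0,"dz": 0,"spin": 0},
  ],
)

```text
t: 5.92
eef_pos: [0.4796, 0.09, 0.029]
eef_rot: [-0.029, 1.0, 0.0, 0.0]
contact_force: [0.9, 0.5, -3.6]
gripper_width: 0.062
grip_force: 66.3
```

Call:
apply_moves(
  steps=[
    {"dx": 0,"dy": 0,"dz": 0.2,"spin": 0},
    {"dx": 0,"dy": 0,"dz": 0.2,"spin": 0},
    {"dx": 0,"dy": 0,"dz": 0.1,"spin": 0},
    {"dx": 0,"dy": 0,"dz": 0.1,"spin": 0},
    {"dx": 0,"dy": 0,"dz": 0.1,"spin": 0},
    {"dx": 0,"dy": 0,"dz": 0,"spin": 0},
  ],
)

```text
t: 6.42
eef_pos: [0.4835, 0.0902, 0.0096]
eef_rot: [-0.029, 1.0, 0.0, 0.004]
contact_force: [2.2, 0.4, 10.6]
gripper_width: 0.0616
grip_force: 66.8
```

Call:
apply_moves(
  steps=[
    {"dx": 0,"dy": 0,"dz": 0.08,"spin": 0},
    {"dx": 0,"dy": 0,"dz": 0.08,"spin": 0},
    {"dx": 0,"dy": 0,"dz": 0.06,"spin": 0},
    {"dx": 0,"dy": 0,"dz": 0.06,"spin": 0},
    {"dx": 0,"dy": 0,"dz": 0,"spin": 0},
  ],
)

```text
t: 6.83
eef_pos: [0.4877, 0.0905, 0.0029]
eef_rot: [-0.029, 1.0, 0.0, 0.008]
contact_force: [7.0, 0.4, 12.0]
gripper_width: 0.0613
grip_force: 67.8
```

Call:
apply_moves(
  steps=[
    {"dx": 0,"dy": 0,"dz": 0.06,"spin": 0},
    {"dx": 0,"dy": 0,"dz": 0.06,"spin": 0},
    {"dx": 0,"dy": 0,"dz": 0.05,"spin": 0},
    {"dx": 0,"dy": 0,"dz": 0,"spin": 0},
    {"dx": 0,"dy": 0,"dz": 0,"spin": 0},
  ],
)

```text
t: 7.25
eef_pos: [0.4892, 0.0906, -0.0007]
eef_rot: [-0.029, 1.0, 0.0, 0.009]
contact_force: [6.2, 0.5, 19.8]
gripper_width: 0.0618
grip_force: 69.8
```

```bash
cat >> h.py <<'E'
def held(c,W,o,r):
    # top face of held ring: points near tool axis; fit plane and circle (tool x/y offset of its centre)
    T=c["T"] if "T" in c else tool(o)
    P=(W-T[:3,3])@T[:3,:3]
    g=c["pixels"].astype(int);grey=(g.min(2)>90)&(g.max(2)-g.min(2)<25)
    s=(np.hypot(P[...,0],P[...,1])<r+.012)&grey&(P[...,2]>-.045)&(P[...,2]<.02)&(np.abs(P[...,1])<r-.001)
    Q=P[s]; 
    for _ in range(8):
        m=np.median(Q,0);n=np.linalg.svd(Q-Q.mean(0),full_matrices=False)[2][2];n*=-np.sign(n[2]);d=(Q-Q.mean(0))@n;k=np.abs(d)<max(.0015,2*d.std());Q=Q[k]
    from scipy.optimize import least_squares
    (cx,cy),rr=cv2.minEnclosingCircle(Q[:,:2].astype(np.float32))
    nw=T[:3,:3]@n
    print("held: n",len(Q),"tilt deg",np.degrees(np.arccos(abs(nw[2]))).round(2),"nw",nw.round(3),"ctr tool",round(cx,4),round(cy,4),"r",round(rr,4),"topz tool",np.median(Q[:,2]).round(4),"world ctr",(T[:3,:3]@[cx,cy,np.median(Q[:,2])]+T[:3,3]).round(4))
E
python3 - <<'E'
from h import *
from cell import bot
o,T,c,W=look(bot,"w4")
print(o["t"],o["eef_pos"],o["contact_force"])
held(c,W,o,.032)
E
```

```text
7.25 [ 0.48915044  0.09055268 -0.00073844] [ 6.23283044  0.51715723 19.84049834]
held: n 10204 tilt deg 0.11 nw [-0.002 -0.     1.   ] ctr tool -0.0019 -0.0006 r 0.032 topz tool -0.0162 world ctr [0.4908 0.09   0.0154]
```

Level (0.1°) and centred in the pads. Now lift and carry it towards the stand, stopping short to look at the spindle.

Call:
apply_moves(
  steps=[
    {"dx": 0,"dy": 0,"dz": -0.3,"spin": 0},
    {"dx": 0,"dy": 0,"dz": -0.8,"spin": 0},
    {"dx": 0,"dy": 0,"dz": -1,"spin": 0},
    {"dx": 0,"dy": 0,"dz": -1,"spin": 0},
    {"dx": 0,"dy": 0,"dz": -1,"spin": 0},
    {"dx": 0,"dy": -0.4,"dz": -0.8,"spin": 0},
    {"dx": -0.2,"dy": -0.8,"dz": -0.3,"spin": 0},
  ],
)

```text
t: 7.88
eef_pos: [0.4873, 0.0559, 0.1533]
eef_rot: [-0.031, 1.0, 0.001, 0.001]
contact_force: [0.5, 0.0, -4.0]
gripper_width: 0.0616
grip_force: 67.7
```

Call:
apply_moves(
  steps=[
    {"dx": -0.2,"dy": -1,"dz": 0,"spin": 0},
    {"dx": -0.2,"dy": -1,"dz": 0,"spin": 0},
    {"dx": -0.2,"dy": -1,"dz": 0,"spin": 0},
    {"dx": -0.3,"dy": -1,"dz": 0,"spin": 0},
    {"dx": -0.3,"dy": -1,"dz": 0,"spin": 0},
    {"dx": -0.3,"dy": -1,"dz": 0,"spin": 0},
    {"dx": -0.3,"dy": -1,"dz": 0,"spin": 0},
    {"dx": -0.3,"dy": -0.8,"dz": 0,"spin": 0},
  ],
)

```text
t: 8.55
eef_pos: [0.5631, -0.1774, 0.1491]
eef_rot: [-0.028, 1.0, 0.0, -0.001]
contact_force: [1.1, 0.9, -3.6]
gripper_width: 0.0618
grip_force: 67.7
```

Call:
apply_moves(
  steps=[
    {"dx": 0,"dy": -0.4,"dz": 0,"spin": 0},
    {"dx": 0,"dy": 0,"dz": 0,"spin": 0},
    {"dx": 0,"dy": 0,"dz": 0,"spin": 0},
    {"dx": 0,"dy": 0,"dz": 0,"spin": 0},
    {"dx": 0,"dy": 0,"dz": 0,"spin": 0},
  ],
)

```text
t: 8.97
eef_pos: [0.5638, -0.1859, 0.1499]
eef_rot: [-0.03, 1.0, 0.001, -0.001]
contact_force: [0.1, 0.2, -2.6]
gripper_width: 0.0619
grip_force: 67.7
```

Run:
```python
from h import *
from cell import bot
o,T,c,W=look(bot,"w5")
print(o["t"],o["eef_pos"],o["eef_rot"].round(3))
held(c,W,o,.032)
q=(np.hypot(W[...,0]-.4998,W[...,1]+.1864)<.03)&(W[...,2]>.074)&(W[...,2]<.09)
print("spindle top",q.sum(),np.mean(W[q],0).round(4),np.ptp(W[q],0).round(4),np.argwhere(q).mean(0).round())
q=(np.hypot(W[...,0]-.4998,W[...,1]+.1864)<.03)&(W[...,2]>.03)&(W[...,2]<.07);print("shaft",q.sum(),np.mean(W[q],0).round(4))
```

```text
8.9667 [ 0.56377489 -0.18590852  0.14989652] [-0.03   1.     0.001 -0.001]
held: n 10361 tilt deg 6.23 nw [-0.108 -0.007  0.994] ctr tool -0.0014 -0.0008 r 0.0317 topz tool -0.0158 world ctr [ 0.5652 -0.1866  0.1656]
spindle top 277 [ 0.5011 -0.1885  0.0792] [0.0132 0.0129 0.0047] [122. 260.]
shaft 0 [nan nan nan]
  return _methods._mean(a, axis=axis, dtype=dtype,
  ret = um.true_divide(
```

View pics/w5.png

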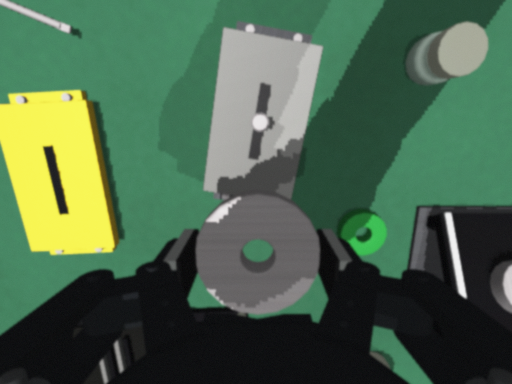

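The spindle top is at (260,122), world (0.501, -0.1885, 0.079), on the grey plate's slot. The held ring at (258,254) has sprung back to 6° tilt, which still leaves about 15 mm of free bore for the 14 mm spindle. I'll go over it.

Call:
apply_moves(
  steps=[
    {"dx": 0.5,"dy": 0.07,"dz": 0,"spin": 0},
    {"dx": 0.8,"dy": 0,"dz": 0.3,"spin": 0},
    {"dx": 0.6,"dy": 0,"dz": 0.5,"spin": 0},
    {"dx": 0.26,"dy": 0,"dz": 0.6,"spin": 0},
    {"dx": 0,"dy": 0,"dz": 0.4,"spin": 0},
    {"dx": 0,"dy": 0,"dz": 0,"spin": 0},
    {"dx": 0,"dy": 0,"dz": 0,"spin": 0},
    {"dx": 0,"dy": 0,"dz": 0,"spin": 0},
  ],
)

```text
t: 9.68
eef_pos: [0.5007, -0.1891, 0.0972]
eef_rot: [-0.03, 1.0, -0.0, 0.001]
contact_force: [-0.4, -0.6, -2.9]
gripper_width: 0.0617
grip_force: 67.7
```

Run:
```python
from h import *
from cell import bot
o,T,c,W=look(bot,"w6")
print(o["t"],o["eef_pos"],o["eef_rot"].round(3),o["contact_force"])
held(c,W,o,.032)
cv2.imwrite("pics/w6c.png",cv2.resize(c["pixels"][170:340,170:350],None,fx=3,fy=3))
```

```text
9.6833 [ 0.50069256 -0.18905573  0.09716954] [-0.03   1.    -0.     0.001] [-0.42726611 -0.60438855 -2.92081149]
held: n 10431 tilt deg 6.37 nw [-0.111 -0.006  0.994] ctr tool -0.0014 -0.0009 r 0.0317 topz tool -0.0157 world ctr [ 0.5021 -0.1898  0.1129]
```

View pics/w6c.png

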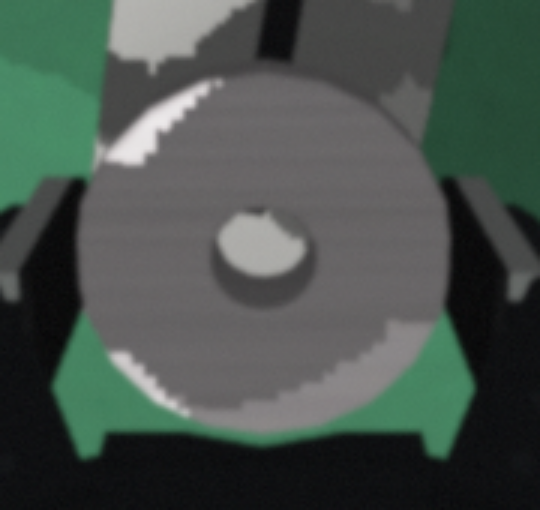

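The spindle top shows through the bore at (262,243) in the crop. A small correction, then slowly down.

Call:
apply_moves(
  steps=[
    {"dx": 0.06,"dy": 0.05,"dz": 0.1,"spin": 0},
    {"dx": 0,"dy": 0,"dz": 0.15,"spin": 0},
    {"dx": 0,"dy": 0,"dz": 0.15,"spin": 0},
    {"dx": 0,"dy": 0,"dz": 0.1,"spin": 0},
    {"dx": 0,"dy": 0,"dz": 0.1,"spin": 0},
    {"dx": 0,"dy": 0,"dz": 0.1,"spin": 0},
    {"dx": 0,"dy": 0,"dz": 0,"spin": 0},
  ],
)

```text
t: 10.32
eef_pos: [0.4974, -0.1876, 0.0743]
eef_rot: [-0.029, 1.0, 0.0, -0.001]
contact_force: [-0.3, -0.0, -3.2]
gripper_width: 0.0618
grip_force: 67.7
```

No contact force, and the underside is already below the spindle top. Keep going.

Call:
apply_moves(
  steps=[
    {"dx": 0,"dy": 0,"dz": 0.15,"spin": 0},
    {"dx": 0,"dy": 0,"dz": 0.15,"spin": 0},
    {"dx": 0,"dy": 0,"dz": 0.15,"spin": 0},
    {"dx": 0,"dy": 0,"dz": 0.15,"spin": 0},
    {"dx": 0,"dy": 0,"dz": 0,"spin": 0},
  ],
)

```text
t: 10.73
eef_pos: [0.4978, -0.1877, 0.0562]
eef_rot: [-0.029, 1.0, 0.0, -0.0]
contact_force: [1.1, -0.4, -4.5]
gripper_width: 0.062
grip_force: 67.6
```

Call:
apply_moves(
  steps=[
    {"dx": 0,"dy": 0,"dz": 0.2,"spin": 0},
    {"dx": 0,"dy": 0,"dz": 0.2,"spin": 0},
    {"dx": 0,"dy": 0,"dz": 0.2,"spin": 0},
    {"dx": 0,"dy": 0,"dz": 0.2,"spin": 0},
    {"dx": 0,"dy": 0,"dz": 0.15,"spin": 0},
    {"dx": 0,"dy": 0,"dz": 0.1,"spin": 0},
    {"dx": 0,"dy": 0,"dz": 0.05,"spin": 0},
    {"dx": 0,"dy": 0,"dz": 0,"spin": 0},
  ],
)

```text
t: 11.4
eef_pos: [0.4979, -0.1877, 0.0238]
eef_rot: [-0.029, 1.0, 0.0, -0.0]
contact_force: [1.3, -0.4, -3.4]
gripper_width: 0.0621
grip_force: 67.6
```

Call:
apply_moves(
  steps=[
    {"dx": 0,"dy": 0,"dz": 0,"spin": 0},
    {"dx": 0,"dy": 0,"dz": 0,"spin": 0},
    {"dx": 0,"dy": 0,"dz": 0,"spin": 0},
    {"dx": 0,"dy": 0,"dz": 0,"spin": 0},
    {"dx": 0,"dy": 0,"dz": 0,"spin": 0},
  ],
  jaw=-1,
)

```text
t: 11.82
eef_pos: [0.4981, -0.188, 0.0245]
eef_rot: [-0.029, 1.0, -0.0, 0.0]
contact_force: [0.0, 0.0, -0.9]
gripper_width: 0.0857
grip_force: 0.0
```

Call:
apply_moves(
  steps=[
    {"dx": 0,"dy": 0,"dz": -0.4,"spin": 0},
    {"dx": 0,"dy": 0,"dz": -0.8,"spin": 0},
    {"dx": 0,"dy": 0,"dz": -1,"spin": 0},
    {"dx": 0,"dy": 0,"dz": -1,"spin": 0},
    {"dx": 0,"dy": 0,"dz": -0.6,"spin": 0},
    {"dx": 0,"dy": 0,"dz": 0,"spin": 0},
    {"dx": 0,"dy": 0,"dz": 0,"spin": 0},
  ],
)

```text
t: 12.4
eef_pos: [0.499, -0.1884, 0.1394]
eef_rot: [-0.029, 1.0, -0.001, 0.001]
contact_force: [-0.2, 1.0, 0.0]
gripper_width: 0.0852
grip_force: 0.0
```

```bash
cat >> h.py <<'E'
def flat(W,z0,xy,rad,inner=.012):
    q=(np.hypot(W[...,0]-xy[0],W[...,1]-xy[1])<rad)&(np.abs(W[...,2]-z0)<.006);Q=W[q]
    if len(Q)<30: print("flat none",len(Q));return
    n=np.linalg.svd(Q-Q.mean(0),full_matrices=False)[2][2];n*=np.sign(n[2]);(cx,cy),r=cv2.minEnclosingCircle(Q[:,:2].astype(np.float32))
    print("flat n",len(Q),"z",np.median(Q[:,2]).round(4),"n",n.round(3),"ctr",round(cx,4),round(cy,4),"r",round(r,4))
E
python3 - <<'E'
from h import *
from cell import bot
o,T,c,W=look(bot,"w7")
print(o["t"],o["eef_pos"],o["contact_force"])
flat(W,.036,(.5,-.188),.045); flat(W,.08,(.5,-.188),.02); flat(W,.02,(.5,-.188),.05)
go(T,[.6309,.0630,.15])
E
```

```text
12.4 [ 0.49899263 -0.18836834  0.13942535] [-0.1870406   0.99167584  0.03304598]
flat n 3168 z 0.0355 n [-0.005 -0.001  1.   ] ctr 0.5014 -0.188 r 0.032
flat n 260 z 0.0792 n [-0.131  0.003  0.991] ctr 0.5011 -0.1884 r 0.007
flat n 4171 z 0.0195 n [ 0.    -0.001  1.   ] ctr 0.5 -0.188 r 0.05
move tool axes, units of 30mm: [-4.88  8.11 -0.35]
```

The large ring lies flat on the plate, top at 35.5 mm. Medium next.

Call:
apply_moves(
  steps=[
    {"dx": -0.2,"dy": 0.5,"dz": -0.35,"spin": 0},
    {"dx": -0.58,"dy": 0.95,"dz": 0,"spin": 0},
    {"dx": -0.58,"dy": 0.95,"dz": 0,"spin": 0},
    {"dx": -0.58,"dy": 0.95,"dz": 0,"spin": 0},
    {"dx": -0.58,"dy": 0.95,"dz": 0,"spin": 0},
    {"dx": -0.58,"dy": 0.95,"dz": 0,"spin": 0},
    {"dx": -0.58,"dy": 0.95,"dz": 0,"spin": 0},
    {"dx": -0.58,"dy": 0.95,"dz": 0,"spin": 0},
  ],
)

```text
t: 13.12
eef_pos: [0.6121, 0.0354, 0.1464]
eef_rot: [-0.029, 1.0, 0.0, -0.002]
contact_force: [1.0, -1.0, -0.2]
gripper_width: 0.0854
grip_force: 0.0
```

Call:
apply_moves(
  steps=[
    {"dx": -0.4,"dy": 0.6,"dz": 0,"spin": 0},
    {"dx": -0.22,"dy": 0.36,"dz": 0.3,"spin": 0},
    {"dx": 0,"dy": 0,"dz": 0.6,"spin": 0},
    {"dx": 0,"dy": 0,"dz": 0.6,"spin": 0},
    {"dx": 0,"dy": 0,"dz": 0.3,"spin": 0},
    {"dx": 0,"dy": 0,"dz": 0,"spin": 0},
    {"dx": 0,"dy": 0,"dz": 0,"spin": 0},
    {"dx": 0,"dy": 0,"dz": 0,"spin": 0},
  ],
)

```text
t: 13.78
eef_pos: [0.63, 0.0631, 0.0951]
eef_rot: [-0.029, 1.0, -0.0, 0.0]
contact_force: [0.7, 0.0, -0.1]
gripper_width: 0.0854
grip_force: 0.0
```

Run:
```python
from h import *
from cell import bot
o=bot.get_obs();print(o["t"],o["eef_pos"],o["eef_rot"].round(3),o["joint_pos"].round(2))
go(tool(o),[.6309,.0630,.062])
```

```text
13.7833 [0.63004702 0.06305484 0.09508133] [-0.029  1.    -0.     0.   ] [-0.    0.56  0.01  1.02  0.   -0.06]
move tool axes, units of 30mm: [-0.03 -0.    1.1 ]
```

Call:
apply_moves(
  steps=[
    {"dx": -0.03,"dy": 0,"dz": 0.3,"spin": 0},
    {"dx": 0,"dy": 0,"dz": 0.4,"spin": 0},
    {"dx": 0,"dy": 0,"dz": 0.25,"spin": 0},
    {"dx": 0,"dy": 0,"dz": 0.15,"spin": 0},
    {"dx": 0,"dy": 0,"dz": 0,"spin": 0},
    {"dx": 0,"dy": 0,"dz": 0,"spin": 0},
  ],
)

```text
t: 14.28
eef_pos: [0.6307, 0.0636, 0.0616]
eef_rot: [-0.029, 1.0, 0.0, -0.0]
contact_force: [-0.2, 0.1, 0.5]
gripper_width: 0.0854
grip_force: 0.0
```

Call:
apply_moves(
  steps=[
    {"dx": 0,"dy": 0,"dz": 0,"spin": 0},
    {"dx": 0,"dy": 0,"dz": 0,"spin": 0},
    {"dx": 0,"dy": 0,"dz": 0,"spin": 0},
    {"dx": 0,"dy": 0,"dz": 0,"spin": 0},
    {"dx": 0,"dy": 0,"dz": 0,"spin": 0},
    {"dx": 0,"dy": 0,"dz": 0,"spin": 0},
    {"dx": 0,"dy": 0,"dz": 0,"spin": 0},
  ],
  jaw=1,
)

```text
t: 14.87
eef_pos: [0.6313, 0.0636, 0.0631]
eef_rot: [-0.029, 1.0, -0.0, 0.001]
contact_force: [-2.6, -0.7, 5.8]
gripper_width: 0.0478
grip_force: 60.7
```

Call:
apply_moves(
  steps=[
    {"dx": 0.1,"dy": 0,"dz": -0.173,"spin": 0},
    {"dx": 0.15,"dy": 0,"dz": -0.26,"spin": 0},
    {"dx": 0.2,"dy": 0,"dz": -0.346,"spin": 0},
    {"dx": 0.2,"dy": 0,"dz": -0.346,"spin": 0},
    {"dx": 0,"dy": 0,"dz": -0.6,"spin": 0},
    {"dx": 0,"dy": 0,"dz": -0.5,"spin": 0},
    {"dx": 0.3,"dy": 0.05,"dz": 0,"spin": 0},
    {"dx": 0.6,"dy": 0.15,"dz": 0,"spin": 0},
  ],
)

```text
t: 15.53
eef_pos: [0.586, 0.0665, 0.1309]
eef_rot: [-0.029, 1.0, -0.0, 0.003]
contact_force: [0.9, 0.1, -1.0]
gripper_width: 0.0472
grip_force: 61.9
```

Call:
apply_moves(
  steps=[
    {"dx": 0.8,"dy": 0.15,"dz": 0,"spin": 0},
    {"dx": 0.8,"dy": 0.15,"dz": 0,"spin": 0},
    {"dx": 0.8,"dy": 0.15,"dz": 0.3,"spin": 0},
    {"dx": 0.5,"dy": 0.1,"dz": 0.6,"spin": 0},
    {"dx": 0.25,"dy": 0.05,"dz": 0.8,"spin": 0},
    {"dx": 0,"dy": 0,"dz": 0.8,"spin": 0},
    {"dx": 0,"dy": 0,"dz": 0.5,"spin": 0},
  ],
)

```text
t: 16.12
eef_pos: [0.4858, 0.0795, 0.0374]
eef_rot: [-0.029, 1.0, 0.0, -0.001]
contact_force: [0.6, -0.6, -0.6]
gripper_width: 0.0476
grip_force: 62.0
```

Call:
apply_moves(
  steps=[
    {"dx": 0,"dy": 0,"dz": 0.3,"spin": 0},
    {"dx": 0,"dy": 0,"dz": 0,"spin": 0},
    {"dx": 0,"dy": 0,"dz": 0,"spin": 0},
    {"dx": 0,"dy": 0,"dz": 0,"spin": 0},
  ],
)

```text
t: 16.45
eef_pos: [0.4897, 0.0794, 0.0307]
eef_rot: [-0.029, 1.0, 0.0, 0.001]
contact_force: [0.2, -0.1, -0.6]
gripper_width: 0.0479
grip_force: 62.0
```

Call:
apply_moves(
  steps=[
    {"dx": 0,"dy": 0,"dz": 0.25,"spin": 0},
    {"dx": 0,"dy": 0,"dz": 0.2,"spin": 0},
    {"dx": 0,"dy": 0,"dz": 0.12,"spin": 0},
    {"dx": 0,"dy": 0,"dz": 0.12,"spin": 0},
    {"dx": 0,"dy": 0,"dz": 0.1,"spin": 0},
    {"dx": 0,"dy": 0,"dz": 0.06,"spin": 0},
    {"dx": 0,"dy": 0,"dz": 0,"spin": 0},
  ],
)

```text
t: 17.03
eef_pos: [0.4962, 0.0797, 0.0074]
eef_rot: [-0.029, 1.0, 0.0, 0.007]
contact_force: [5.1, 0.7, 14.7]
gripper_width: 0.0476
grip_force: 64.5
```

Call:
apply_moves(
  steps=[
    {"dx": 0,"dy": 0,"dz": 0.06,"spin": 0},
    {"dx": 0,"dy": 0,"dz": 0.04,"spin": 0},
    {"dx": 0,"dy": 0,"dz": 0,"spin": 0},
  ],
)

```text
t: 17.28
eef_pos: [0.4975, 0.0798, 0.005]
eef_rot: [-0.029, 1.0, 0.0, 0.008]
contact_force: [6.7, 0.3, 14.1]
gripper_width: 0.0475
grip_force: 66.0
```

Run:
```python
from h import *
from cell import bot
o,T,c,W=look(bot,"w8")
print(o["t"],o["eef_pos"],o["contact_force"])
held(c,W,o,.025)
```

```text
17.2833 [0.49746793 0.07979446 0.00501516] [ 6.67068096  0.30788265 14.05884752]
held: n 5789 tilt deg 5.56 nw [-0.096 -0.009  0.995] ctr tool -0.0005 -0.0006 r 0.0249 topz tool -0.0122 world ctr [0.4978 0.0792 0.0172]
```

Call:
apply_moves(
  steps=[
    {"dx": 0,"dy": 0,"dz": 0,"spin": 0},
    {"dx": 0,"dy": 0,"dz": -0.1,"spin": 0},
    {"dx": -0.1,"dy": 0,"dz": 0,"spin": 0},
    {"dx": -0.15,"dy": 0,"dz": 0,"spin": 0},
    {"dx": 0,"dy": 0,"dz": 0,"spin": 0},
    {"dx": 0,"dy": 0,"dz": 0,"spin": 0},
  ],
  jaw=-1,
)

```text
t: 17.83
eef_pos: [0.4961, 0.0798, 0.0035]
eef_rot: [-0.029, 1.0, 0.0, -0.0]
contact_force: [-0.5, 1.6, -0.6]
gripper_width: 0.0853
grip_force: 0.0
```

Run:
```python
from h import *
from cell import bot
o,T,c,W=look(bot,"w9")
print(o["t"],o["eef_pos"],o["contact_force"])
held(c,W,o,.025)
```

```text
17.8333 [0.49608036 0.0798211  0.00348691] [-0.48137274  1.59766622 -0.59229468]
held: n 5566 tilt deg 0.06 nw [-0.001  0.001  1.   ] ctr tool -0.0027 -0.0006 r 0.0251 topz tool -0.0119 world ctr [0.4988 0.0794 0.0154]
```

Call:
apply_moves(
  steps=[
    {"dx": -0.09,"dy": 0,"dz": 0.07,"spin": 0},
    {"dx": 0,"dy": 0,"dz": 0,"spin": 0},
    {"dx": 0,"dy": 0,"dz": 0,"spin": 0},
    {"dx": 0,"dy": 0,"dz": 0,"spin": 0},
    {"dx": 0,"dy": 0,"dz": 0,"spin": 0},
    {"dx": 0,"dy": 0,"dz": 0,"spin": 0},
    {"dx": 0,"dy": 0,"dz": 0,"spin": 0},
  ],
  jaw=1,
)

```text
t: 18.47
eef_pos: [0.4988, 0.0799, 0.0023]
eef_rot: [-0.029, 1.0, -0.0, 0.0]
contact_force: [-1.2, -0.1, 4.9]
gripper_width: 0.0474
grip_force: 60.8
```

Call:
apply_moves(
  steps=[
    {"dx": 0,"dy": 0,"dz": -0.4,"spin": 0},
    {"dx": 0,"dy": 0,"dz": -0.9,"spin": 0},
    {"dx": 0,"dy": 0,"dz": -1,"spin": 0},
    {"dx": 0,"dy": 0,"dz": -1,"spin": 0},
    {"dx": 0.04,"dy": -0.5,"dz": -0.9,"spin": 0},
    {"dx": 0.05,"dy": -0.9,"dz": -0.5,"spin": 0},
    {"dx": 0.05,"dy": -1,"dz": 0,"spin": 0},
    {"dx": 0.05,"dy": -1,"dz": 0,"spin": 0},
  ],
)

```text
t: 19.13
eef_pos: [0.4999, -0.0231, 0.1442]
eef_rot: [-0.03, 1.0, -0.0, 0.001]
contact_force: [0.2, -0.0, -1.5]
gripper_width: 0.0475
grip_force: 62.3
```

Call:
apply_moves(
  steps=[
    {"dx": 0.05,"dy": -1,"dz": 0,"spin": 0},
    {"dx": 0.05,"dy": -1,"dz": 0,"spin": 0},
    {"dx": 0.05,"dy": -1,"dz": 0,"spin": 0},
    {"dx": 0.05,"dy": -1,"dz": 0,"spin": 0},
    {"dx": 0.05,"dy": -0.8,"dz": 0,"spin": 0},
    {"dx": 0,"dy": -0.6,"dz": 0,"spin": 0},
    {"dx": 0,"dy": -0.11,"dz": 0,"spin": 0},
    {"dx": 0,"dy": 0,"dz": 0,"spin": 0},
  ],
)

```text
t: 19.8
eef_pos: [0.5008, -0.1884, 0.1424]
eef_rot: [-0.028, 1.0, 0.0, -0.0]
contact_force: [0.3, 0.3, -2.2]
gripper_width: 0.0475
grip_force: 62.3
```

Call:
apply_moves(
  steps=[
    {"dx": 0,"dy": 0,"dz": 0.3,"spin": 0},
    {"dx": 0,"dy": 0,"dz": 0.3,"spin": 0},
    {"dx": 0,"dy": 0,"dz": 0,"spin": 0},
    {"dx": 0,"dy": 0,"dz": 0,"spin": 0},
    {"dx": 0,"dy": 0,"dz": 0,"spin": 0},
  ],
)

```text
t: 20.22
eef_pos: [0.5009, -0.1867, 0.1244]
eef_rot: [-0.03, 1.0, 0.0, -0.0]
contact_force: [-0.7, 0.5, -2.2]
gripper_width: 0.0477
grip_force: 62.3
```

Run:
```python
from h import *
from cell import bot
o,T,c,W=look(bot,"w10")
print(o["t"],o["eef_pos"],o["eef_rot"].round(3),o["contact_force"],o["gripper_width"])
held(c,W,o,.025);flat(W,.08,(.501,-.188),.02);flat(W,.036,(.501,-.188),.045)
```

```text
20.2167 [ 0.50088727 -0.18665312  0.1244221 ] [-0.03  1.    0.   -0.  ] [-0.69774507  0.47306528 -2.17462796] 0.047708576663591115
held: n 5387 tilt deg 0.18 nw [ 0.    -0.003  1.   ] ctr tool -0.0005 -0.0011 r 0.0247 topz tool -0.0131 world ctr [ 0.5014 -0.1877  0.1375]
flat none 0
flat n 2402 z 0.0354 n [-0.01  -0.002  1.   ] ctr 0.5009 -0.1881 r 0.0318
```

Call:
apply_moves(
  steps=[
    {"dx": 0,"dy": -0.02,"dz": 0.4,"spin": 0},
    {"dx": 0,"dy": 0,"dz": 0.4,"spin": 0},
    {"dx": 0,"dy": 0,"dz": 0.3,"spin": 0},
    {"dx": 0,"dy": 0,"dz": 0.1,"spin": 0},
    {"dx": 0,"dy": 0,"dz": 0.1,"spin": 0},
    {"dx": 0,"dy": 0,"dz": 0.1,"spin": 0},
    {"dx": 0,"dy": 0,"dz": 0.1,"spin": 0},
    {"dx": 0,"dy": 0,"dz": 0,"spin": 0},
  ],
)

```text
t: 20.93
eef_pos: [0.5012, -0.1882, 0.0796]
eef_rot: [-0.029, 1.0, 0.0, -0.0]
contact_force: [-0.9, -0.1, -0.7]
gripper_width: 0.048
grip_force: 62.3
```

Call:
apply_moves(
  steps=[
    {"dx": 0,"dy": 0,"dz": 0.15,"spin": 0},
    {"dx": 0,"dy": 0,"dz": 0.2,"spin": 0},
    {"dx": 0,"dy": 0,"dz": 0.25,"spin": 0},
    {"dx": 0,"dy": 0,"dz": 0.25,"spin": 0},
    {"dx": 0,"dy": 0,"dz": 0.2,"spin": 0},
    {"dx": 0,"dy": 0,"dz": 0.15,"spin": 0},
    {"dx": 0,"dy": 0,"dz": 0.08,"spin": 0},
    {"dx": 0,"dy": 0,"dz": 0,"spin": 0},
  ],
)

```text
t: 21.6
eef_pos: [0.5007, -0.1879, 0.0406]
eef_rot: [-0.029, 1.0, 0.0, -0.001]
contact_force: [0.2, 0.3, -1.7]
gripper_width: 0.0477
grip_force: 62.3
```

Threaded, about 1–2 mm above the large ring. Release, rise and check.

Call:
apply_moves(
  steps=[
    {"dx": 0,"dy": 0,"dz": 0,"spin": 0},
    {"dx": 0,"dy": 0,"dz": 0,"spin": 0},
    {"dx": 0,"dy": 0,"dz": 0,"spin": 0},
    {"dx": 0,"dy": 0,"dz": 0,"spin": 0},
    {"dx": 0,"dy": 0,"dz": 0,"spin": 0},
  ],
  jaw=-1,
)

```text
t: 22.02
eef_pos: [0.5016, -0.1884, 0.0418]
eef_rot: [-0.029, 1.0, -0.0, 0.0]
contact_force: [0.7, -0.4, -0.5]
gripper_width: 0.0853
grip_force: 0.0
```

Call:
apply_moves(
  steps=[
    {"dx": 0,"dy": 0,"dz": -0.4,"spin": 0},
    {"dx": 0,"dy": 0,"dz": -0.8,"spin": 0},
    {"dx": 0,"dy": 0,"dz": -1,"spin": 0},
    {"dx": 0,"dy": 0,"dz": -0.8,"spin": 0},
    {"dx": 0,"dy": 0,"dz": -0.6,"spin": 0},
    {"dx": 0,"dy": 0,"dz": 0,"spin": 0},
    {"dx": 0,"dy": 0,"dz": 0,"spin": 0},
  ],
)

```text
t: 22.6
eef_pos: [0.5023, -0.1888, 0.1506]
eef_rot: [-0.029, 1.0, -0.001, 0.001]
contact_force: [0.6, -0.2, 0.2]
gripper_width: 0.0852
grip_force: 0.0
```

Run:
```python
from h import *
from cell import bot
o,T,c,W=look(bot,"w11")
print(o["t"],o["eef_pos"],o["contact_force"])
flat(W,.052,(.501,-.188),.045); flat(W,.036,(.501,-.188),.045); flat(W,.08,(.501,-.188),.02)
go(T,[.6199,.2522,.15])
```

```text
22.6 [ 0.50229805 -0.18875939  0.15055938] [ 0.63077706 -0.18048739  0.16780982]
flat n 1963 z 0.0514 n [-0.008 -0.001  1.   ] ctr 0.5014 -0.1885 r 0.025
flat n 1039 z 0.0354 n [ 0.001 -0.     1.   ] ctr 0.5013 -0.188 r 0.0319
flat n 239 z 0.0792 n [-0.089 -0.028  0.996] ctr 0.5011 -0.1887 r 0.0072
move tool axes, units of 30mm: [-4.770e+00  1.445e+01  1.000e-02]
```

Call:
apply_moves(
  steps=[
    {"dx": -0.18,"dy": 0.55,"dz": 0,"spin": 0},
    {"dx": -0.33,"dy": 1,"dz": 0,"spin": 0},
    {"dx": -0.33,"dy": 1,"dz": 0,"spin": 0},
    {"dx": -0.33,"dy": 1,"dz": 0,"spin": 0},
    {"dx": -0.33,"dy": 1,"dz": 0,"spin": 0},
    {"dx": -0.33,"dy": 1,"dz": 0,"spin": 0},
    {"dx": -0.33,"dy": 1,"dz": 0,"spin": 0},
    {"dx": -0.33,"dy": 1,"dz": 0,"spin": 0},
  ],
)

```text
t: 23.32
eef_pos: [0.5614, 0.0438, 0.1474]
eef_rot: [-0.029, 1.0, 0.0, -0.002]
contact_force: [0.2, -0.1, -1.0]
gripper_width: 0.0853
grip_force: 0.0
```

Call:
apply_moves(
  steps=[
    {"dx": -0.33,"dy": 1,"dz": 0,"spin": 0},
    {"dx": -0.33,"dy": 1,"dz": 0,"spin": 0},
    {"dx": -0.33,"dy": 1,"dz": 0,"spin": 0},
    {"dx": -0.33,"dy": 1,"dz": 0,"spin": 0},
    {"dx": -0.33,"dy": 1,"dz": 0,"spin": 0},
    {"dx": -0.33,"dy": 1,"dz": 0,"spin": 0},
    {"dx": -0.3,"dy": 0.7,"dz": 0,"spin": 0},
    {"dx": 0,"dy": 0.2,"dz": 0.3,"spin": 0},
  ],
)

```text
t: 23.98
eef_pos: [0.6197, 0.2565, 0.1394]
eef_rot: [-0.031, 1.0, 0.001, 0.001]
contact_force: [-0.0, -0.1, 0.3]
gripper_width: 0.0854
grip_force: 0.0
```

Call:
apply_moves(
  steps=[
    {"dx": 0,"dy": 0,"dz": 0.6,"spin": 0},
    {"dx": 0,"dy": 0,"dz": 0.6,"spin": 0},
    {"dx": 0,"dy": 0,"dz": 0.3,"spin": 0},
    {"dx": 0,"dy": 0,"dz": 0,"spin": 0},
    {"dx": 0,"dy": 0,"dz": 0,"spin": 0},
    {"dx": 0,"dy": 0,"dz": 0,"spin": 0},
  ],
)

```text
t: 24.48
eef_pos: [0.6191, 0.2524, 0.096]
eef_rot: [-0.029, 1.0, 0.0, 0.0]
contact_force: [0.2, -0.0, 0.2]
gripper_width: 0.0853
grip_force: 0.0
```

Run:
```python
from h import *
from cell import bot
o=bot.get_obs();print(o["t"],o["eef_pos"],o["eef_rot"].round(3),o["joint_pos"].round(2))
go(tool(o),[.6199,.2522,.064])
```

```text
24.4833 [0.61910101 0.25240799 0.09595366] [-0.029  1.     0.     0.   ] [ 0.29  0.63  0.14  1.08 -0.    0.23]
move tool axes, units of 30mm: [-0.03 -0.01  1.07]
```

Call:
apply_moves(
  steps=[
    {"dx": -0.03,"dy": -0.01,"dz": 0.3,"spin": 0},
    {"dx": 0,"dy": 0,"dz": 0.4,"spin": 0},
    {"dx": 0,"dy": 0,"dz": 0.25,"spin": 0},
    {"dx": 0,"dy": 0,"dz": 0.12,"spin": 0},
    {"dx": 0,"dy": 0,"dz": 0,"spin": 0},
    {"dx": 0,"dy": 0,"dz": 0,"spin": 0},
  ],
)

```text
t: 24.98
eef_pos: [0.6198, 0.2526, 0.0634]
eef_rot: [-0.029, 1.0, 0.0, -0.0]
contact_force: [-0.4, -0.6, 0.4]
gripper_width: 0.0856
grip_force: 0.0
```

Call:
apply_moves(
  steps=[
    {"dx": 0,"dy": 0,"dz": 0,"spin": 0},
    {"dx": 0,"dy": 0,"dz": 0,"spin": 0},
    {"dx": 0,"dy": 0,"dz": 0,"spin": 0},
    {"dx": 0,"dy": 0,"dz": 0,"spin": 0},
    {"dx": 0,"dy": 0,"dz": 0,"spin": 0},
    {"dx": 0,"dy": 0,"dz": 0,"spin": 0},
    {"dx": 0,"dy": 0,"dz": 0,"spin": 0},
    {"dx": 0,"dy": 0,"dz": 0,"spin": 0},
  ],
  jaw=1,
)

```text
t: 25.65
eef_pos: [0.6203, 0.2528, 0.0642]
eef_rot: [-0.029, 1.0, 0.0, 0.001]
contact_force: [-0.6, -0.6, 4.9]
gripper_width: 0.0327
grip_force: 60.1
```

Call:
apply_moves(
  steps=[
    {"dx": 0.1,"dy": 0,"dz": -0.173,"spin": 0},
    {"dx": 0.15,"dy": 0,"dz": -0.26,"spin": 0},
    {"dx": 0.2,"dy": 0,"dz": -0.346,"spin": 0},
    {"dx": 0.2,"dy": 0,"dz": -0.346,"spin": 0},
    {"dx": 0,"dy": 0,"dz": -0.6,"spin": 0},
    {"dx": 0,"dy": 0,"dz": -0.5,"spin": 0},
    {"dx": 0.4,"dy": -0.4,"dz": 0,"spin": 0},
    {"dx": 0.7,"dy": -0.7,"dz": 0,"spin": 0},
  ],
)

```text
t: 26.32
eef_pos: [0.571, 0.2183, 0.1324]
eef_rot: [-0.03, 1.0, 0.001, 0.003]
contact_force: [0.9, -0.4, -1.6]
gripper_width: 0.0326
grip_force: 59.7
```

Call:
apply_moves(
  steps=[
    {"dx": 0.8,"dy": -0.85,"dz": 0,"spin": 0},
    {"dx": 0.8,"dy": -0.85,"dz": 0,"spin": 0},
    {"dx": 0.8,"dy": -0.85,"dz": 0.2,"spin": 0},
    {"dx": 0.5,"dy": -0.7,"dz": 0.5,"spin": 0},
    {"dx": 0.3,"dy": -0.4,"dz": 0.8,"spin": 0},
    {"dx": 0,"dy": 0,"dz": 0.9,"spin": 0},
    {"dx": 0,"dy": 0,"dz": 0.6,"spin": 0},
    {"dx": 0,"dy": 0,"dz": 0.2,"spin": 0},
  ],
)

```text
t: 26.98
eef_pos: [0.4765, 0.1013, 0.0323]
eef_rot: [-0.029, 1.0, 0.0, -0.002]
contact_force: [0.1, 0.6, -1.1]
gripper_width: 0.0324
grip_force: 59.7
```

Call:
apply_moves(
  steps=[
    {"dx": 0,"dy": 0,"dz": 0,"spin": 0},
    {"dx": 0,"dy": 0,"dz": 0,"spin": 0},
    {"dx": 0,"dy": 0,"dz": 0,"spin": 0},
  ],
)

```text
t: 27.23
eef_pos: [0.4811, 0.1021, 0.0356]
eef_rot: [-0.029, 1.0, 0.0, 0.001]
contact_force: [0.4, 0.7, -0.2]
gripper_width: 0.0328
grip_force: 59.7
```

Call:
apply_moves(
  steps=[
    {"dx": 0,"dy": 0,"dz": 0.25,"spin": 0},
    {"dx": 0,"dy": 0,"dz": 0.25,"spin": 0},
    {"dx": 0,"dy": 0,"dz": 0.15,"spin": 0},
    {"dx": 0,"dy": 0,"dz": 0.12,"spin": 0},
    {"dx": 0,"dy": 0,"dz": 0.1,"spin": 0},
    {"dx": 0,"dy": 0,"dz": 0.08,"spin": 0},
    {"dx": 0,"dy": 0,"dz": 0.06,"spin": 0},
    {"dx": 0,"dy": 0,"dz": 0,"spin": 0},
  ],
)

```text
t: 27.9
eef_pos: [0.4843, 0.1021, 0.0076]
eef_rot: [-0.029, 1.0, 0.0, 0.004]
contact_force: [-3.0, 0.1, 27.9]
gripper_width: 0.0329
grip_force: 67.1
```

Run:
```python
from h import *
from cell import bot
o,T,c,W=look(bot,"w12")
print(o["t"],o["eef_pos"],o["contact_force"])
held(c,W,o,.018)
```

```text
27.9 [0.48426011 0.10205836 0.0076033 ] [-3.01536669  0.14404287 27.90458959]
held: n 2638 tilt deg 19.02 nw [-0.325 -0.027  0.945] ctr tool 0.0012 -0.0006 r 0.0175 topz tool -0.0116 world ctr [0.483  0.1014 0.0192]
```

Call:
apply_moves(
  steps=[
    {"dx": 0,"dy": 0,"dz": 0,"spin": 0},
    {"dx": 0,"dy": 0,"dz": -0.05,"spin": 0},
    {"dx": 0,"dy": 0,"dz": 0,"spin": 0},
    {"dx": 0,"dy": 0,"dz": 0,"spin": 0},
    {"dx": 0,"dy": 0,"dz": 0,"spin": 0},
    {"dx": 0,"dy": 0,"dz": 0,"spin": 0},
  ],
  jaw=-1,
)

```text
t: 28.45
eef_pos: [0.4793, 0.1017, 0.0048]
eef_rot: [-0.029, 1.0, 0.0, -0.001]
contact_force: [0.9, 0.3, -0.1]
gripper_width: 0.0858
grip_force: 0.0
```

Run:
```python
from h import *
from cell import bot
o,T,c,W=look(bot,"w13")
print(o["t"],o["eef_pos"],o["contact_force"])
held(c,W,o,.018);flat(W,.016,(.483,.101),.03)
```

```text
28.45 [0.47934014 0.1016927  0.00477099] [ 0.8820646   0.27997269 -0.05536342]
held: n 2343 tilt deg 0.21 nw [-0.004 -0.001  1.   ] ctr tool -0.0092 -0.0003 r 0.018 topz tool -0.0106 world ctr [0.4885 0.1019 0.0153]
flat n 2753 z 0.0152 n [-0.016 -0.003  1.   ] ctr 0.4887 0.1016 r 0.0182
```

Call:
apply_moves(
  steps=[
    {"dx": -0.15,"dy": 0,"dz": 0.05,"spin": 0},
    {"dx": -0.15,"dy": 0,"dz": 0,"spin": 0},
    {"dx": 0,"dy": 0,"dz": 0,"spin": 0},
    {"dx": 0,"dy": 0,"dz": 0,"spin": 0},
  ],
)

```text
t: 28.83
eef_pos: [0.4895, 0.1023, 0.0037]
eef_rot: [-0.029, 1.0, 0.0, 0.0]
contact_force: [0.2, 0.4, 0.2]
gripper_width: 0.0853
grip_force: 0.0
```

Call:
apply_moves(
  steps=[
    {"dx": 0,"dy": 0,"dz": 0,"spin": 0},
    {"dx": 0,"dy": 0,"dz": 0,"spin": 0},
    {"dx": 0,"dy": 0,"dz": 0,"spin": 0},
    {"dx": 0,"dy": 0,"dz": 0,"spin": 0},
    {"dx": 0,"dy": 0,"dz": 0,"spin": 0},
    {"dx": 0,"dy": 0,"dz": 0,"spin": 0},
    {"dx": 0,"dy": 0,"dz": 0,"spin": 0},
    {"dx": 0,"dy": 0,"dz": 0,"spin": 0},
  ],
  jaw=1,
)

```text
t: 29.5
eef_pos: [0.4891, 0.1023, 0.0041]
eef_rot: [-0.029, 1.0, 0.0, 0.0]
contact_force: [-0.4, 0.1, 5.6]
gripper_width: 0.0326
grip_force: 60.2
```

Call:
apply_moves(
  steps=[
    {"dx": 0,"dy": 0,"dz": -0.4,"spin": 0},
    {"dx": 0,"dy": 0,"dz": -0.9,"spin": 0},
    {"dx": 0,"dy": 0,"dz": -1,"spin": 0},
    {"dx": 0,"dy": 0,"dz": -1,"spin": 0},
    {"dx": 0.02,"dy": -0.5,"dz": -0.9,"spin": 0},
    {"dx": 0.02,"dy": -0.9,"dz": -0.4,"spin": 0},
    {"dx": 0.02,"dy": -1,"dz": 0,"spin": 0},
    {"dx": 0.02,"dy": -1,"dz": 0,"spin": 0},
  ],
)

```text
t: 30.17
eef_pos: [0.4932, -0.0006, 0.1428]
eef_rot: [-0.03, 1.0, -0.0, 0.001]
contact_force: [0.1, 0.4, -0.8]
gripper_width: 0.0324
grip_force: 59.8
```

Call:
apply_moves(
  steps=[
    {"dx": 0.02,"dy": -1,"dz": 0,"spin": 0},
    {"dx": 0.02,"dy": -1,"dz": 0,"spin": 0},
    {"dx": 0.02,"dy": -1,"dz": 0,"spin": 0},
    {"dx": 0.02,"dy": -1,"dz": 0,"spin": 0},
    {"dx": 0,"dy": -1,"dz": 0,"spin": 0},
    {"dx": 0,"dy": -0.8,"dz": 0,"spin": 0},
    {"dx": 0,"dy": -0.46,"dz": 0,"spin": 0},
    {"dx": 0,"dy": 0,"dz": 0,"spin": 0},
  ],
)

```text
t: 30.83
eef_pos: [0.501, -0.1899, 0.1413]
eef_rot: [-0.027, 1.0, -0.0, 0.0]
contact_force: [0.8, 0.6, -0.5]
gripper_width: 0.0328
grip_force: 59.8
```

Call:
apply_moves(
  steps=[
    {"dx": 0,"dy": 0,"dz": 0.3,"spin": 0},
    {"dx": 0,"dy": 0,"dz": 0.3,"spin": 0},
    {"dx": 0,"dy": 0,"dz": 0,"spin": 0},
    {"dx": 0,"dy": 0,"dz": 0,"spin": 0},
    {"dx": 0,"dy": 0,"dz": 0,"spin": 0},
  ],
)

```text
t: 31.25
eef_pos: [0.5006, -0.1862, 0.1234]
eef_rot: [-0.03, 1.0, 0.0, -0.0]
contact_force: [0.2, -0.6, -0.3]
gripper_width: 0.0328
grip_force: 59.8
```

Run:
```python
from h import *
from cell import bot
o,T,c,W=look(bot,"w14")
print(o["t"],o["eef_pos"],o["eef_rot"].round(3),o["contact_force"],o["gripper_width"])
held(c,W,o,.018);flat(W,.052,(.501,-.188),.045);flat(W,.08,(.501,-.188),.02)
```

```text
31.25 [ 0.50055087 -0.18616064  0.12337769] [-0.03  1.    0.   -0.  ] [ 0.19010925 -0.63448397 -0.294156  ] 0.03276902763612091
held: n 2178 tilt deg 0.14 nw [ 0.    -0.002  1.   ] ctr tool -0.0003 -0.0004 r 0.0176 topz tool -0.0112 world ctr [ 0.5009 -0.1866  0.1346]
flat n 1872 z 0.0513 n [-0.014 -0.001  1.   ] ctr 0.5012 -0.1885 r 0.025
flat n 87 z 0.0783 n [-0.974 -0.131  0.183] ctr 0.4985 -0.1886 r 0.0066
```

Call:
apply_moves(
  steps=[
    {"dx": 0,"dy": -0.04,"dz": 0.4,"spin": 0},
    {"dx": 0,"dy": 0,"dz": 0.4,"spin": 0},
    {"dx": 0,"dy": 0,"dz": 0.2,"spin": 0},
    {"dx": 0,"dy": 0,"dz": 0,"spin": 0},
    {"dx": 0,"dy": 0,"dz": 0,"spin": 0},
    {"dx": 0,"dy": 0,"dz": 0,"spin": 0},
  ],
)

```text
t: 31.8
eef_pos: [0.5014, -0.1886, 0.0944]
eef_rot: [-0.029, 1.0, -0.0, 0.0]
contact_force: [0.2, 0.5, -0.9]
gripper_width: 0.0326
grip_force: 59.8
```

Call:
apply_moves(
  steps=[
    {"dx": 0.01,"dy": 0.01,"dz": 0.15,"spin": 0},
    {"dx": 0,"dy": 0,"dz": 0.1,"spin": 0},
    {"dx": 0,"dy": 0,"dz": 0.1,"spin": 0},
    {"dx": 0,"dy": 0,"dz": 0.1,"spin": 0},
    {"dx": 0,"dy": 0,"dz": 0.1,"spin": 0},
    {"dx": 0,"dy": 0,"dz": 0,"spin": 0},
  ],
)

```text
t: 32.3
eef_pos: [0.5001, -0.188, 0.0764]
eef_rot: [-0.029, 1.0, 0.0, -0.001]
contact_force: [-0.6, -0.1, -0.6]
gripper_width: 0.0328
grip_force: 59.8
```

Call:
apply_moves(
  steps=[
    {"dx": 0,"dy": 0,"dz": 0.15,"spin": 0},
    {"dx": 0,"dy": 0,"dz": 0.15,"spin": 0},
    {"dx": 0,"dy": 0,"dz": 0.15,"spin": 0},
    {"dx": 0,"dy": 0,"dz": 0.1,"spin": 0},
    {"dx": 0,"dy": 0,"dz": 0.05,"spin": 0},
    {"dx": 0,"dy": 0,"dz": 0,"spin": 0},
    {"dx": 0,"dy": 0,"dz": 0,"spin": 0},
  ],
)

```text
t: 32.88
eef_pos: [0.5006, -0.1882, 0.0591]
eef_rot: [-0.029, 1.0, 0.0, -0.0]
contact_force: [-0.9, -0.1, -1.0]
gripper_width: 0.0325
grip_force: 59.8
```

Call:
apply_moves(
  steps=[
    {"dx": 0,"dy": 0,"dz": 0,"spin": 0},
    {"dx": 0,"dy": 0,"dz": 0,"spin": 0},
    {"dx": 0,"dy": 0,"dz": 0,"spin": 0},
    {"dx": 0,"dy": 0,"dz": 0,"spin": 0},
    {"dx": 0,"dy": 0,"dz": 0,"spin": 0},
    {"dx": 0,"dy": 0,"dz": 0,"spin": 0},
  ],
  jaw=-1,
)

```text
t: 33.38
eef_pos: [0.5007, -0.1883, 0.0593]
eef_rot: [-0.029, 1.0, -0.0, 0.0]
contact_force: [0.2, -0.1, -0.7]
gripper_width: 0.0851
grip_force: 0.0
```

Call:
apply_moves(
  steps=[
    {"dx": 0,"dy": 0,"dz": -0.4,"spin": 0},
    {"dx": 0,"dy": 0,"dz": -0.8,"spin": 0},
    {"dx": 0,"dy": 0,"dz": -1,"spin": 0},
    {"dx": 0,"dy": 0,"dz": -0.8,"spin": 0},
    {"dx": 0,"dy": 0,"dz": -0.4,"spin": 0},
    {"dx": 0,"dy": 0,"dz": 0,"spin": 0},
    {"dx": 0,"dy": 0,"dz": 0,"spin": 0},
  ],
)

```text
t: 33.97
eef_pos: [0.5012, -0.1885, 0.1616]
eef_rot: [-0.029, 1.0, -0.0, 0.001]
contact_force: [0.7, 0.2, -0.8]
gripper_width: 0.0854
grip_force: 0.0
```

Run:
```python
from h import *
from cell import bot
o,T,c,W=look(bot,"w15")
print(o["t"],o["eef_pos"],o["contact_force"])
for z in(.068,.052,.036): flat(W,z,(.501,-.188),.045)
c=bot.capture("side");cv2.imwrite("pics/s2.png",cv2.resize(c["pixels"][160:290,170:330],None,fx=4,fy=4))
```

```text
33.9667 [ 0.50119215 -0.1885339   0.16162901] [ 0.72603017  0.15692066 -0.820799  ]
flat n 984 z 0.0673 n [-0.018 -0.003  1.   ] ctr 0.501 -0.189 r 0.0181
flat n 868 z 0.0514 n [-0.005  0.001  1.   ] ctr 0.5015 -0.1885 r 0.0251
flat n 964 z 0.0354 n [-0.002  0.001  1.   ] ctr 0.5014 -0.1881 r 0.032
```

View pics/s2.png

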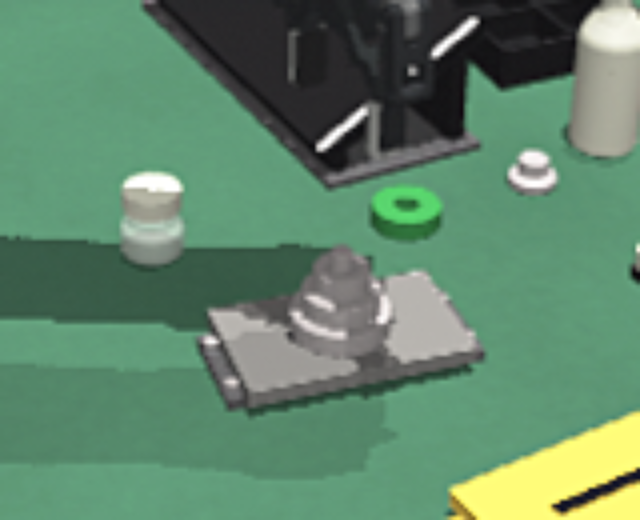

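The stack stands on the spindle at (340,300) in the crop, with tops at 35.4, 51.4 and 67.3 mm. The jar is upright at (152,218) and the fingers are clear, so I'm handing in.

```bash
python3 -c "
from cell import bot
print(bot.hand_in())"
```

```text
the job is handed in; nothing more can be done
None
```

The large, medium and small spacers are stacked flat on the spindle in that order and released, the jar stands where it was, and the job was handed in at about 34 s; the hand-in gave no verdict.

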